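# Unclip the loaded stir-bar wash cassette

### The arm

A 6-joint arm with a two-finger parallel gripper is mounted at the origin on a cart in front of the work surface, level with it; the furniture and walls round the work are solid. World frame = base frame: x ahead of the robot, y to its left, z up, the work surface at z = 0. Lengths are in mm, angles in degrees, forces in N, time in s.
With the tool pointing down it reaches from about 275 to 850 mm from the base axis. Payload 19 kg.
Tool frame: the origin (TCP) lies at the very end of the fingers, on their centre line; the grasp point (between the pads) lies 19 mm behind it; z points along the fingers, y is the line along which they close (so a half turn about z gives the same grasp; the last joint's range is limited). The gripper opens to 85 mm and grips with 20 to 120 N. Pads are 22 mm wide; open, the fingers measure 114 mm over their backs; the gripper's body (76 mm by 85 mm) begins 54 mm behind the grasp point. The pads swing forward as they close: fully open they stand 13 mm farther back than shut.
Start: joints at [-76.375, 8.623, 82.357, -0, 89.026, -7.678], TCP at [208.866, -535.691, 231.267] pointing down, gripper open.
Joint ranges: [-160.23, 160.23], [-39.13, 120.54], [6.94, 153.29], [-79.49, 259.48], [9.18, 160.14], [-161.06, 161.06]. Speed limits (degrees/s): [108.29, 108.29, 127.2, 172.46, 172.46, 172.46].

### API

Orientations are given as [roll, pitch, yaw] about the fixed x, y, z axes, in that order (R = Rz(yaw) Ry(pitch) Rx(roll)).
In Python, from workcell import manip gives the robot as it stands.
- The arm moves only by the shell command python3 steer.py FILE [FORCE], which reads ROWS from the file FILE. ROWS is 1 to 20 rows, one to a line, with the numbers parted by commas; each row has 7 numbers: the finger opening in mm, then dx, dy, dz in shares of the most that a row can go, 1 being 62.5 mm, then a rotation vector rx, ry, rz in units of 4 degrees; each row shifts and turns the commanded pose from where the row before left it, along the tool's axes as they then stand; what a row does not reach is not made up. A row lasts 1/8 s, in which the tool goes at most 62.5 mm and 10.7 degrees, less where a joint would pass 70% of its speed; a pose out of reach is approached as far as the arm can. The fingers move at their own pace and stop on an object; FORCE is the grip in N (left out, the last holds). Time passes only in rows, so rows that do not move let the fingers close. It prints the time, the measured TCP pose, the force, the opening and the grip force at its end. Input that does not fit is refused with a message, and nothing moves.
- manip.sense(): the state, without advancing time (a new reading comes with each control period).
- manip.capture(name): name is "scene" or "top" or "wrist"; returns a dict with "frame" (420x560x3 uint8, red, green, blue), "mtx" (3x3 intrinsics, pixels), "extrinsics" (4x4, takes a point from camera to world coordinates); the wrist camera has in their place "tool_from_camera" (4x4, takes a point from camera to tool coordinates, whose origin is the TCP and whose axes are the flange's). Camera axes: x right, y down, z forward; pixel columns grow to the right and rows downward; lengths in mm; the calibration is good to about 2 mm. A picture is of the moment at which its call begins: read the wrist's pose just before it. There is no depth.
- manip.job_done(): hands the job in; it is judged then, once.
The state is a dict: "t": time; "qpos": joint angles; "qvel": joint speeds; "effort": joint torques, N m; "tcp_pos": TCP position; "eef_rot": TCP orientation; "force": force on the tool from outside, world axes, zero at the start; "ft_torque": the same for the moment, N m; "gripper_width": finger opening in mm; "gripper_force": force on a finger pad.
Only numpy, scipy, OpenCV 4.12 (cv2) and the standard library are available. Lean on these libraries where they do the work, as an engineer would, in place of code of your own. Each camera call takes 0.05 s, during which the arm holds its last target. There are 200 camera calls.

### The job

The used stir bars are to go to the washer: carry the small pan by its upright grip, tip all four bars off its open front end into the wire wash cassette while the cassette is still clipped in its drip stand, and set the pan back down flat on the worktop and let go of it. Then pinch the cassette's two side catches together so their hooks come out of the stand, lift the cassette with the bars straight up until all of it is higher than the top of the stand, and finish while still holding it there, upright and still, by the pinched catches. Leave the bench timer, the amber bottle and the beaker where they are.

Things in the scene. Friction and masses are not known exactly. Their poses are not given: they have to be found in the camera images.
- stand: fixed drip stand: grey base 164 x 96 mm (x, y), rim 14 mm high, and two upright steel cheeks, 64 mm long in x, at y = 32.5 to 37 mm and the same at -y, tops 78 mm above the worktop; each has a window into which a catch hook reaches. Origin: centre of the underside. Its yaw varies by up to 0.3 rad; its x axis points mostly away from the robot
- cassette: open-topped wire basket latched in the stand, same axes; origin: centre of underside, 12 mm above the worktop when seated; 120 (x) x 64 (y) mm, rim at 62 mm, floor at 3 mm. Waisted to 36 mm inside where |x| < 18 mm, with a catch on each side; the end bays (|x| 19 to 59 mm) are 60 mm wide inside, best for tipping bars in. 0.2 kg. Latched, it rises only 1 mm
- cassette_grip (a point): point midway between the two finger pads, 87 mm above the cassette's underside (99 mm above the worktop when seated); the pads close along the cassette's y axis
- catch_l (a joint): sprung catch on the +y side: steel strap pivoted 8 mm above the cassette's underside, with a white ribbed finger pad 26 mm long in x, 72 to 100 mm above that underside. 0 rad at rest (leaning out, hook in the window), 0.09 fully pinched against its stop; the hook is clear of the stand from about 0.065. About 5 N on the pad presses it fully
- catch_r (a joint): the same catch on the -y side, mirrored; also grows to 0.09 as it is pinched inwards
- catch_l_pad (a point): middle of the outer face of the +y finger pad. The two pads measure 65 mm over their outer faces at rest, about 51 mm fully pinched
- catch_r_pad (a point): middle of the outer face of the -y finger pad
- pan: loose steel trough 112 mm long (x), 38 mm wide (34 inside), floor 2 mm thick, walls 18 mm high at both sides and the back; front end (-x) open. At the back (+x) an upright white grip, 28 mm long in x, 12 mm thick in y, top at 52 mm. Origin: underside, 55 mm behind the open lip. About 0.16 kg with the bars. The grip end points away from the robot, turned up to 0.4 rad
- pan_grip (a point): where to hold the pan: 74 mm behind the pan's origin along +x, 32 mm above its underside, the middle of the upright grip (pinch it along the pan's y)
- pan_lip (a point): middle of the pan's open front edge, on the floor's upper face: 55 mm from the pan's origin towards -x, 2 mm above the underside
- bar_1: white magnetic stir bar, 9 x 30 x 9 mm, long in its y, origin at the centre of its underside; at the start it lies crosswise on the pan. The bars begin to slide when the pan is tipped about 25 to 35 degrees
- bar_2: white magnetic stir bar, 9 x 30 x 9 mm, long in its y, origin at the centre of its underside; at the start it lies crosswise on the pan. The bars begin to slide when the pan is tipped about 25 to 35 degrees
- bar_3: white magnetic stir bar, 9 x 30 x 9 mm, long in its y, origin at the centre of its underside; at the start it lies crosswise on the pan. The bars begin to slide when the pan is tipped about 25 to 35 degrees
- bar_4: white magnetic stir bar, 9 x 30 x 9 mm, long in its y, origin at the centre of its underside; at the start it lies crosswise on the pan. The bars begin to slide when the pan is tipped about 25 to 35 degrees
- timer: bystander: white bench timer 66 x 62 x 18 mm, origin at the centre of its underside
- std_bottle: bystander: amber glass bottle with black cap, 49 mm across, 96 mm high, origin at the centre of its underside
- beaker: bystander: glass beaker 54 mm across, 72 mm high, origin at the centre of its underside

How it is judged:
By the outcome, as a careful person would: the job done as asked, in the order asked, and still so for the second after the job is handed in, while the arm keeps its last pose, push and grip.
It also fails if it takes over 72 s, if anything falls off the work surface, if the arm or the gripper's body presses on something with over 40 N, if the wrist force passes 120 N, or if a joint passes its speed limit or range.

## Working session

There is one attempt and no reset: what is moved stays moved. The work goes in short steps, Python scripts to look and compute and a shell command to move; the robot and the scene stay as the last step left them, time stands still between calls to the robot, and variables do not carry over. Pictures are saved under pics/ and viewed, at most 10 in all, crops included, and the job is handed in when it is done.

```bash
ls; mkdir -p pics
python3 - <<'E'
from workcell import manip
import cv2,numpy as np
np.set_printoptions(suppress=True,precision=3)
for n in("scene","top"):
    c=manip.capture(n);cv2.imwrite(f"pics/{n}0.png",c["frame"][:,:,::-1]);np.savez(f"pics/{n}0.npz",**c)
    print(n,c["mtx"],c["extrinsics"])
print(manip.sense())
E
```

```text
pics
steer.py
workcell.py
scene [[497.217   0.    276.093]
 [  0.    497.217 213.73 ]
 [  0.      0.      1.   ]] [[  -0.824   -0.368    0.43  -193.94 ]
 [  -0.566    0.505   -0.652  890.23 ]
 [   0.023   -0.781   -0.624 1013.641]
 [   0.       0.       0.       1.   ]]
top [[482.558   0.    280.899]
 [  0.    482.558 203.74 ]
 [  0.      0.      1.   ]] [[   0.001   -0.981    0.195  170.644]
 [  -1.       0.001    0.007  -50.94 ]
 [  -0.007   -0.195   -0.981 1448.873]
 [   0.       0.       0.       1.   ]]
{'t': 0.1, 'qpos': array([-76.375,   8.65 ,  82.387,  -0.   ,  89.026,  -7.68 ]), 'qvel': array([ 0.026, -0.113, -0.1  , -0.038,  0.052,  0.046]), 'effort': array([  0.005, -71.439, -57.179,  -0.   ,   0.007,  -0.   ]), 'tcp_pos': array([ 208.822, -535.523,  230.742]), 'eef_rot': array([-179.938,   -0.008,   21.305]), 'force': array([ 0.072, -0.237, -0.214]), 'ft_torque': array([-0.053,  0.019, -0.014]), 'gripper_force': 0.0, 'gripper_width': 85.67501665845619}
```
View pics/top0.png

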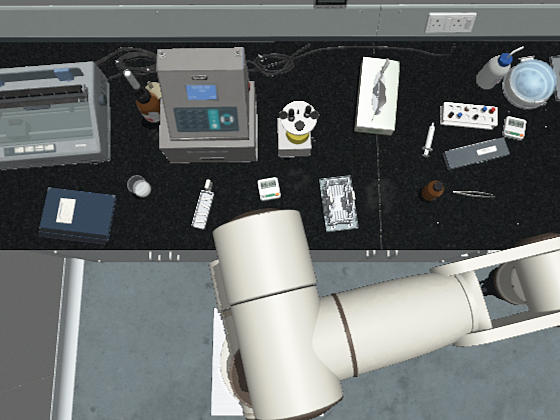

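View pics/scene0.png

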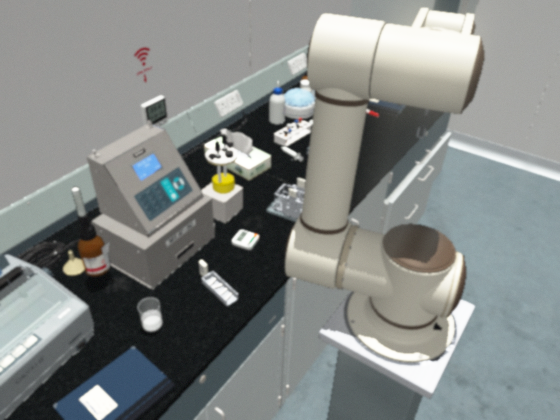

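The top view shows the pan at about (203,204), the stand at (339,203), the timer at (268,188), the beaker at (139,186) and the bottle at (432,190). I'll enlarge the pan and stand.

Create h.py:
```python
import numpy as np,cv2
from scipy.spatial.transform import Rotation as R
np.set_printoptions(suppress=True,precision=2)
def ray(c,uv,z,E=None):
    "pixel(s) -> world point on plane z"
    E=c["extrinsics"] if E is None else E
    uv=np.atleast_2d(uv).astype(float)
    d=np.c_[uv,np.ones(len(uv))]@np.linalg.inv(c["mtx"]).T@E[:3,:3].T
    o=E[:3,3]; return o+d*((z-o[2])/d[:,2])[:,None]
def proj(c,P,E=None):
    E=c["extrinsics"] if E is None else E
    p=(np.atleast_2d(P)-E[:3,3])@E[:3,:3]@c["mtx"].T
    return p[:,:2]/p[:,2:]
def tool(s):
    T=np.eye(4);T[:3,:3]=R.from_euler('xyz',s["eef_rot"],degrees=True).as_matrix();T[:3,3]=s["tcp_pos"];return T
```

Run:
```python
from h import *
c=np.load("pics/top0.npz")
f=c["frame"][165:245,185:365][:,:,::-1]
cv2.imwrite("pics/c0.png",cv2.resize(f,None,fx=4.4,fy=4.4,interpolation=cv2.INTER_CUBIC))
print(ray(c,[[203,204],[339,203],[268,188],[139,186],[432,190]],10))
```

```text
[[ 456.17  196.15   10.  ]
 [ 458.98 -217.48   10.  ]
 [ 505.96   -1.42   10.  ]
 [ 512.62  394.6    10.  ]
 [ 499.24 -501.9    10.  ]]
```

View pics/c0.png

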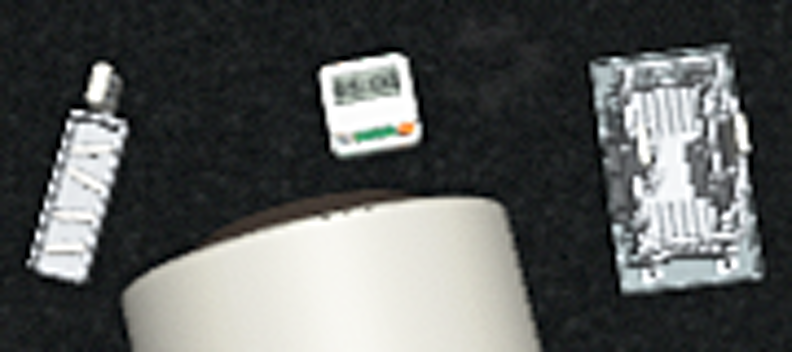

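The crop shows the stand's base corners at about (590,60), (728,45), (762,280) and (625,292). The pan trough runs from (101,118) to its lip at (58,276), with the grip top near (107,67) and the four bars on it.

Run:
```python
from h import *
c=np.load("pics/top0.npz")
px=lambda a:np.array(a)/4.4+[185-.4,165-.4]
s=ray(c,px([[590,60],[728,45],[762,280],[625,292]]),14)
print(s,s.mean(0)); d=(s[0]+s[1]-s[2]-s[3]);print(np.hypot(*d[:2])/2,np.degrees(np.arctan2(d[1],d[0])))
p=ray(c,px([[75,112],[128,125],[85,283],[30,268]]),14);d=(p[0]+p[1]-p[2]-p[3]);print(p,p.mean(0),np.hypot(*d[:2])/2,np.degrees(np.arctan2(d[1],d[0])))
print(ray(c,px([[107,67]]),52))
from workcell import manip
w=manip.capture("wrist");print(w["mtx"],w["tool_from_camera"])
```

```text
[[ 535.57 -156.64   14.  ]
 [ 546.23 -252.88   14.  ]
 [ 380.98 -271.52   14.  ]
 [ 372.76 -178.08   14.  ]] [ 458.88 -214.78   14.  ]
165.2523607085811 6.966202166311839
[[498.78 201.    14.  ]
 [489.51 163.93  14.  ]
 [379.06 190.24  14.  ]
 [389.42 228.22  14.  ]] [439.19 195.85  14.  ] 113.11277765890786 -13.68813756218926
[[521.36 173.62  52.  ]]
[[370.85   0.   278.96]
 [  0.   370.85 201.97]
 [  0.     0.     1.  ]] [[   0.     -0.96   -0.27   68.17]
 [   1.     -0.      0.     -0.21]
 [  -0.     -0.27    0.96 -143.34]
 [   0.      0.      0.      1.  ]]
```

Careful with the scale: shifts go in shares of 62.5 mm and turns go in units of 4 degrees. That gives: -29 mm is -0.464, 28 mm is 0.448, 7.15 degrees is 1.7875.

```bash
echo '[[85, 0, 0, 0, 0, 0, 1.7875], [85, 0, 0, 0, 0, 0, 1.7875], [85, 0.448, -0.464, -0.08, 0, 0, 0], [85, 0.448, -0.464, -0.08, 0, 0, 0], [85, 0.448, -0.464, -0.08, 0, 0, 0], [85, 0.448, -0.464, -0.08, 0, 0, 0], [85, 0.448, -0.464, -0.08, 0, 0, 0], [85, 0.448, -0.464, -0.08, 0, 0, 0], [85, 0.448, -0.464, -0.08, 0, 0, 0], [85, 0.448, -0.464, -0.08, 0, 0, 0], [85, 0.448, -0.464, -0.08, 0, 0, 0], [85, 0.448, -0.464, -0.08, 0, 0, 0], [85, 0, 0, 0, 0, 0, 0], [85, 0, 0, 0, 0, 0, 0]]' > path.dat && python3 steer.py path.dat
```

```text
refused: ROWS must be rows one to a line, with the numbers parted by commas. Nothing was moved.
```

I used the wrong layout. The manual says rows one to a line, with the numbers parted by commas; once more.

```bash
echo '85,0,0,0,0,0,1.7875
85,0,0,0,0,0,1.7875
85,0.448,-0.464,-0.08,0,0,0
85,0.448,-0.464,-0.08,0,0,0
85,0.448,-0.464,-0.08,0,0,0
85,0.448,-0.464,-0.08,0,0,0
85,0.448,-0.464,-0.08,0,0,0
85,0.448,-0.464,-0.08,0,0,0
85,0.448,-0.464,-0.08,0,0,0
85,0.448,-0.464,-0.08,0,0,0
85,0.448,-0.464,-0.08,0,0,0
85,0.448,-0.464,-0.08,0,0,0
85,0,0,0,0,0,0
85,0,0,0,0,0,0' > path.dat && python3 steer.py path.dat
python3 - <<'E'
from h import *
from workcell import manip
s=manip.sense();c=manip.capture("wrist");T=tool(s)@c["tool_from_camera"];c["extrinsics"]=T
np.savez("pics/w1.npz",**c);f=c["frame"][:,:,::-1]
print(s["tcp_pos"],s["eef_rot"],s["qpos"])
cv2.imwrite("pics/w1.png",cv2.resize(f,(800,600),interpolation=cv2.INTER_CUBIC))
E
```

```text
t: 1.9
tcp_pos: [451.2, -213.9, 281.1]
eef_rot: [-180.0, 0.0, 7.0]
force: [-0.3, -1.0, 0.1]
gripper_width: 84.9
gripper_force: 0.0
[ 451.21 -213.87  281.06] [-179.99    0.03    7.03] [-34.2   -1.17  87.06  -0.01  94.13  48.77]
```

View pics/w1.png

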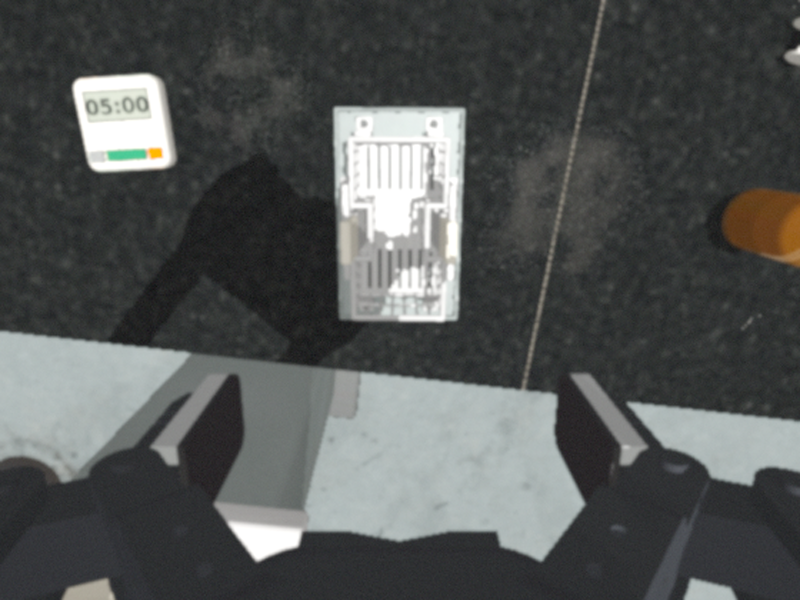

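The wrist view shows the stand's rim corners at (334,107), (466,107), (458,320) and (339,320) in the scaled picture. The finger pads are at about (348,240) and (451,238), and the cassette's far rim runs from (349,140) to (449,140).

Run:
```python
from h import *
from scipy.optimize import least_squares
c=np.load("pics/w1.npz")
uv=np.array([[334,107],[466,107],[458,320],[339,320],[349,140],[449,140]])*.7-.15
M=np.array([[82,48,14],[82,-48,14],[-82,-48,14],[-82,48,14],[60,32,74],[60,-32,74]],float)
def W(q): a=q[2];return np.c_[q[0]+M[:,0]*np.cos(a)-M[:,1]*np.sin(a),q[1]+M[:,0]*np.sin(a)+M[:,1]*np.cos(a),M[:,2]]
r=least_squares(lambda q:(proj(c,W(q))-uv).ravel(),[459,-215,.12],loss='soft_l1',x_scale=[1,1,.01])
print(r.x,np.degrees(r.x[2]),(r.fun.reshape(-1,2)))
print(ray(c,np.array([[348,240],[451,238]])*.7,112), ray(c,np.array([[334,107],[466,107],[458,320],[339,320]])*.7-.15,14))
```

```text
[ 457.98 -213.76    0.12] 6.836060610456609 [[-0.03  0.61]
 [-0.88  0.94]
 [-0.57 -0.33]
 [ 0.71 -0.58]
 [ 0.1  -0.4 ]
 [ 0.47 -0.15]]
[[ 456.53 -183.26  112.  ]
 [ 465.25 -244.17  112.  ]] [[ 534.29 -156.31   14.  ]
 [ 546.15 -252.42   14.  ]
 [ 381.95 -271.9    14.  ]
 [ 370.04 -175.11   14.  ]]
```

```bash
echo '85,0,0,0,0,0,1.75
85,0,0,0,0,0,1.75
85,0,0,0,0,0,1.75
85,-0.144,-0.624,0.064,0,0,0
85,-0.144,-0.624,0.064,0,0,0
85,-0.144,-0.624,0.064,0,0,0
85,-0.144,-0.624,0.064,0,0,0
85,-0.144,-0.624,0.064,0,0,0
85,-0.144,-0.624,0.064,0,0,0
85,-0.144,-0.624,0.064,0,0,0
85,-0.144,-0.624,0.064,0,0,0
85,-0.144,-0.624,0.064,0,0,0
85,-0.144,-0.624,0.064,0,0,0
85,0,0,0,0,0,0
85,0,0,0,0,0,0' > path.dat && python3 steer.py path.dat
python3 - <<'E'
from h import *
from workcell import manip
s=manip.sense();c=manip.capture("wrist");T=tool(s)@c["tool_from_camera"];c["extrinsics"]=T
np.savez("pics/w2.npz",**c);f=c["frame"][:,:,::-1]
print(s["tcp_pos"],s["eef_rot"],s["qpos"])
cv2.imwrite("pics/w2.png",cv2.resize(f[:300,130:530],(800,600),interpolation=cv2.INTER_CUBIC))
E
```

```text
t: 3.82
tcp_pos: [458.6, 185.5, 241.2]
eef_rot: [180.0, 0.0, -14.0]
force: [-1.1, -0.6, 0.9]
gripper_width: 84.9
gripper_force: 0.0
[458.56 185.54 241.2 ] [179.98   0.01 -14.03] [ 13.11  -1.21  91.66  -0.01  89.58 117.14]
```

View pics/w2.png

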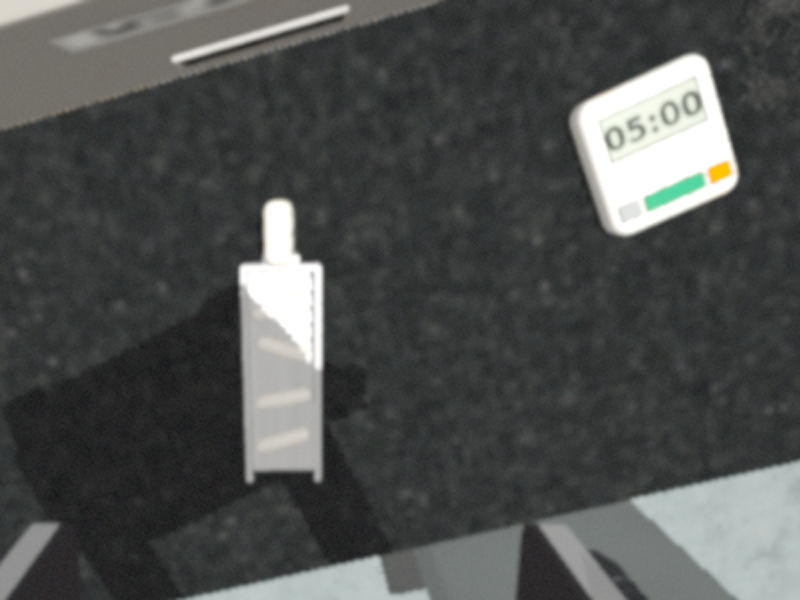

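The pan's back-wall corners are at (241,265) and (322,265), the wall fronts at (247,482) and (322,482), and the floor lip runs from (254,471) to (317,471). The grip's top edge is at (279,200). The pan lines up with the tool's axes.

Run:
```python
from h import *
from scipy.optimize import least_squares
c=np.load("pics/w2.npz")
uv=np.array([[241,265],[322,265],[247,482],[322,482],[254,471],[317,471],[264,200],[294,200]])/2+[129.75,-.25]
M=np.array([[57,19,18],[57,-19,18],[-55,19,18],[-55,-19,18],[-55,17,2],[-55,-17,2],[88,6,52],[88,-6,52]],float)
def W(q): a=q[2];return np.c_[q[0]+M[:,0]*np.cos(a)-M[:,1]*np.sin(a),q[1]+M[:,0]*np.sin(a)+M[:,1]*np.cos(a),M[:,2]]
r=least_squares(lambda q:(proj(c,W(q))-uv).ravel(),[439,195,-.24],loss='soft_l1',x_scale=[1,1,.01])
q=r.x;print(q,np.degrees(q[2]),(r.fun.reshape(-1,2)))
g=q[:2]+74*np.array([np.cos(q[2]),np.sin(q[2])]);print("grip",g)
from workcell import manip
T=tool(manip.sense());print((np.r_[g,13]-T[:3,3])@T[:3,:3])
```

```text
[437.76 197.52  -0.24] -13.549950059955892 [[ 0.87  0.72]
 [-0.69  0.39]
 [ 0.93 -0.66]
 [-0.68 -0.96]
 [ 0.16 -0.61]
 [-0.44 -0.86]
 [ 0.57  0.56]
 [-0.55  0.44]]
grip [509.7  180.18]
[ 50.79  -7.46 228.35]
```

To row units: 40 mm is 0.64, 30 mm is 0.48, -0.5 degrees is -0.125.

```bash
echo '60,0.2032,-0.0304,0,0,0,-0.125
60,0.2032,-0.0304,0,0,0,0
60,0.2032,-0.0304,0.32,0,0,0
60,0.2032,-0.0288,0.48,0,0,0
50,0,0,0.64,0,0,0
50,0,0,0.64,0,0,0
50,0,0,0.64,0,0,0
50,0,0,0.48,0,0,0
50,0,0,0.32,0,0,0
50,0,0,0.128,0,0,0
50,0,0,0,0,0,0' > path.dat && python3 steer.py path.dat; echo '5,0,0,0,0,0,0
5,0,0,0,0,0,0
5,0,0,0,0,0,0
5,0,0,0,0,0,0
5,0,0,0,0,0,0
5,0,0,0,0,0,0' > path.dat && python3 steer.py path.dat 60
```

```text
t: 5.25
tcp_pos: [509.9, 181.6, 13.2]
eef_rot: [180.0, 0.0, -13.5]
force: [0.0, 0.0, 0.6]
gripper_width: 50.0
gripper_force: 0.0
t: 6.0
tcp_pos: [510.0, 181.9, 14.1]
eef_rot: [-180.0, -0.1, -13.5]
force: [-0.7, -0.1, 6.5]
gripper_width: 11.6
gripper_force: 58.6
```

```bash
cat >> h.py <<'E'
def pour(theta,lip,yaw):
    Rm=(R.from_euler('z',yaw,degrees=True)*R.from_euler('y',-theta,degrees=True)*R.from_euler('x',180,degrees=True)).as_matrix()
    return np.array(lip)-Rm@np.array([-129,0,11.5]),Rm
def stand(x,y,z,a=np.radians(6.84)):
    return np.array([458+x*np.cos(a)-y*np.sin(a),-213.8+x*np.sin(a)+y*np.cos(a),z])
E
python3 - <<'E'
from h import *
a=np.load("pics/top0.npz");b=np.load("pics/scene0.npz")
P=[c["mtx"]@np.linalg.inv(c["extrinsics"])[:3] for c in(a,b)]
X=cv2.triangulatePoints(P[0],P[1],np.array([[299.,115]]).T,np.array([[219.,153]]).T);print("head",X[:3,0]/X[3])
print(ray(a,[[279,157],[310,157]],0),ray(a,[[319,118],[299,134]],150))
for th,z in((15,95),(15,80),(30,80),(50,80)):
    p,_=pour(th,stand(45,0,z),-3.5);print(th,z,p)
E
echo '5,0,0,-0.08,0,0,0
5,0,0,-0.24,0,0,0
5,0,0,-0.48,0,0,0
5,0,0,-0.48,0,0,0
5,0,0,-0.48,0,0,0
5,0,0,-0.48,0,0,0
5,0,0,0,0,0,0' > path.dat && python3 steer.py path.dat
```

```text
head [664.62 -90.19 210.93]
[[ 607.57  -34.83    0.  ]
 [ 607.43 -131.56    0.  ]] [[ 677.46 -150.08  150.  ]
 [ 629.8   -92.91  150.  ]]
15 95 [ 624.08 -215.87  139.5 ]
15 80 [ 624.08 -215.87  124.5 ]
30 80 [ 608.45 -214.91  154.46]
50 80 [ 576.65 -212.96  186.21]
t: 6.88
tcp_pos: [510.5, 182.0, 156.5]
eef_rot: [-179.9, -0.2, -13.5]
force: [0.5, -0.6, -2.0]
gripper_width: 11.4
gripper_force: 58.5
```

```bash
echo '5,0,0,0,0,0,-0.75
5,0.016,0.128,0,0,0,-1
5,0.032,0.256,0,0,0,-0.75
5,0.064,0.448,0,0,0,0
5,0.064,0.544,0,0,0,0
5,0.064,0.576,0,0,0,0
5,0.064,0.576,0,0,0,0
5,0.064,0.576,0,0,0,0
5,0.064,0.576,0,0,0,0
5,0.064,0.576,0,0,0,0
5,0.064,0.576,0,0,0,0
5,0.064,0.544,0,0,0,0
5,0.064,0.448,0,0,0,0
5,0.048,0.32,0,0,0,0
5,0.032,0.16,0,0,0,0
5,0,0,0,0,0,0
5,0,0,0,0,0,0' > path.dat && python3 steer.py path.dat
python3 - <<'E'
from h import *
from workcell import manip
T=tool(manip.sense());p,Rm=pour(12,stand(45,0,100),-3.5)
print((p-T[:3,3])@T[:3,:3])
E
```

```text
t: 9.0
tcp_pos: [531.6, -213.6, 153.3]
eef_rot: [-180.0, 0.0, -3.5]
force: [0.4, -0.0, -1.3]
gripper_width: 11.4
gripper_force: 58.5
[94.58 -3.33 15.21]
```

To row units: 4 mm is 0.064, 3 mm is 0.048, 5 degrees is 1.25.

```bash
echo '5,0.128,0,0,0,0,0
5,0.256,-0.016,0,0,0,0
5,0.32,-0.016,0.048,0,0,0
5,0.32,-0.016,0.064,0,0,0
5,0.288,0,0.064,0,0,0
5,0.2016,0,0.064,0,0.5,0
5,0,0,0,0,1.25,0
5,0,0,0,0,1.25,0
5,0,0,0,0,0,0
5,0,0,0,0,0,0' > path.dat && python3 steer.py path.dat
python3 - <<'E'
from h import *
from workcell import manip
s=manip.sense();T=tool(s)
print("lip",(T@np.array([-129,0,11.5,1]))[:3], "target",stand(45,0,80))
# steps of 4 deg from current tilt with lip lowering
lip=stand(45,0,82)
prev=T
for th in (12,16,20,24,28,32,36,40,44,48,52):
    p,Rm=pour(th,lip,-3.5)
    print(th,p,(p-prev[:3,3])@prev[:3,:3]);prev=np.eye(4);prev[:3,:3]=Rm;prev[:3,3]=p
c=manip.capture("wrist");cv2.imwrite("pics/w3.png",c["frame"][:,:,::-1])
E
```

```text
t: 10.25
tcp_pos: [626.8, -217.1, 138.4]
eef_rot: [-180.0, -11.9, -3.5]
force: [0.4, 0.4, -1.9]
gripper_width: 11.3
gripper_force: 58.5
lip [ 503.2  -209.59  100.54] target [ 502.68 -208.44   80.  ]
12 [ 626.24 -216.    120.07] [-4.42 -1.08 17.85]
16 [ 623.29 -215.82  128.61] [-1.12 -0.   -8.97]
20 [ 619.75 -215.6   136.93] [-1.12  0.   -8.97]
24 [ 615.64 -215.35  144.97] [-1.12 -0.   -8.97]
28 [ 610.98 -215.06  152.72] [-1.12  0.   -8.97]
32 [ 605.79 -214.75  160.11] [-1.12  0.   -8.97]
36 [ 600.1  -214.4   167.13] [-1.12 -0.   -8.97]
40 [ 593.94 -214.02  173.73] [-1.12  0.   -8.97]
44 [ 587.33 -213.62  179.88] [-1.12 -0.   -8.97]
48 [ 580.31 -213.19  185.56] [-1.12  0.   -8.97]
52 [ 572.91 -212.74  190.73] [-1.12  0.   -8.97]
```

View pics/w3.png

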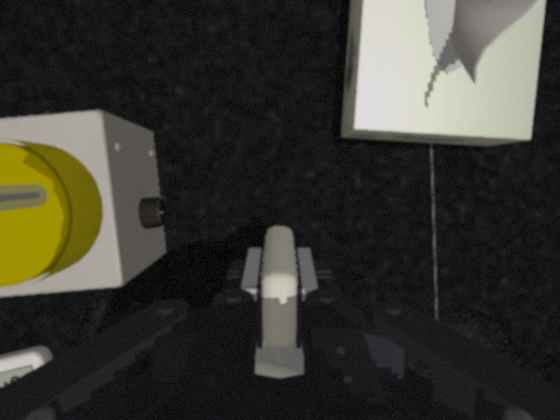

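To row units: 10 mm is 0.16, -4.5 mm is -0.072, 4 degrees is 1.

```bash
echo '5,0,-0.016,0.16,0,0,0
5,0,-0.016,0.16,0,0,0
5,-0.0176,0,-0.144,0,1,0
5,-0.0176,0,-0.144,0,1,0
5,-0.0176,0,-0.144,0,1,0
5,-0.008,0,-0.072,0,0.5,0
5,-0.0096,0,-0.072,0,0.5,0
5,-0.008,0,-0.072,0,0.5,0
5,-0.0096,0,-0.072,0,0.5,0
5,-0.008,0,-0.072,0,0.5,0
5,-0.0096,0,-0.072,0,0.5,0
5,-0.008,0,-0.072,0,0.5,0
5,-0.0096,0,-0.072,0,0.5,0
5,-0.008,0,-0.072,0,0.5,0
5,-0.0096,0,-0.072,0,0.5,0
5,0,0,0,0,0,0
5,0,0,0,0,0,0' > path.dat && python3 steer.py path.dat
python3 - <<'E'
from h import *
from workcell import manip
s=manip.sense();T=tool(s);print("lip",(T@np.array([-129,0,11.5,1]))[:3],stand(50,0,80))
a=manip.capture("scene");b=manip.capture("top")
f=np.vstack([cv2.resize(x[:,:,::-1],(800,300),interpolation=cv2.INTER_CUBIC) for x in (a["frame"][140:230,220:460],b["frame"][150:240,230:470])])
cv2.imwrite("pics/m4.png",f)
E
```

```text
t: 12.42
tcp_pos: [591.1, -213.2, 178.4]
eef_rot: [180.0, -44.0, -3.5]
force: [0.4, -0.0, -1.1]
gripper_width: 11.3
gripper_force: 58.7
lip [ 506.44 -208.04   80.56] [ 507.64 -207.85   80.  ]
```

View pics/m4.png

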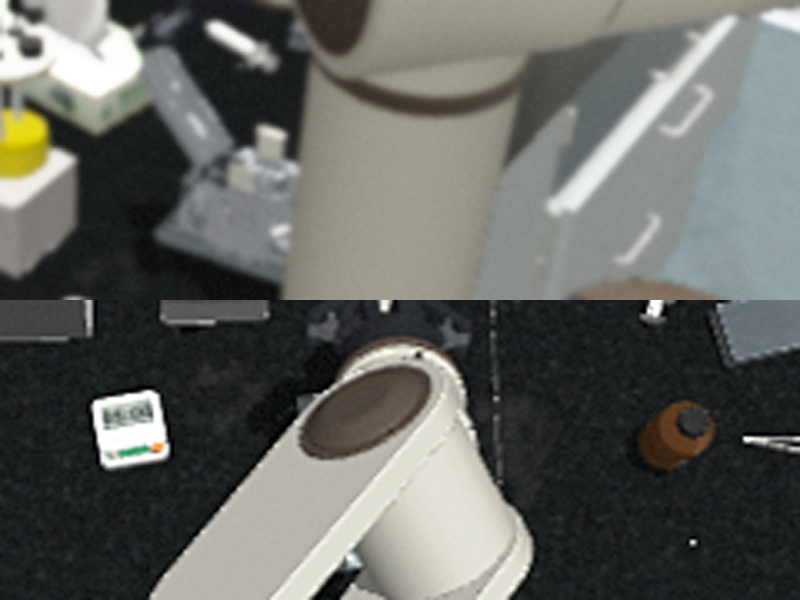

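The scene view shows the tipped pan from (160,60) to (215,155), ending over the far bay. There may still be pale bars in it at (195,125). I'll tip further and wait.

To row units: -1.1 mm is -0.0176, -9 mm is -0.144, 4 degrees is 1.

```bash
echo '5,-0.0176,0,-0.144,0,1,0
5,-0.0176,0,-0.144,0,1,0
5,-0.0176,0,-0.144,0,1,0
5,-0.0176,0,-0.144,0,1,0
5,0,0,0,0,0,0
5,0,0,0,0,0,0
5,0,0,0,0,0,0
5,0,0,0,0,0,0' > path.dat && python3 steer.py path.dat
python3 - <<'E'
from h import *
from workcell import manip
s=manip.sense();T=tool(s);print("lip",(T@np.array([-129,0,11.5,1]))[:3],s["force"],s["qpos"])
a=manip.capture("scene")
f=a["frame"][140:225,240:340][:,:,::-1]
cv2.imwrite("pics/m5.png",cv2.resize(f,(700,595),interpolation=cv2.INTER_CUBIC))
E
```

```text
t: 13.52
tcp_pos: [561.1, -211.1, 198.2]
eef_rot: [180.0, -60.0, -3.5]
force: [0.5, 0.1, -1.3]
gripper_width: 11.0
gripper_force: 58.8
lip [ 506.58 -207.84   80.71] [ 0.49  0.14 -1.28] [-47.47 -11.12 125.41  71.62  39.33  -2.55]
```

View pics/m5.png

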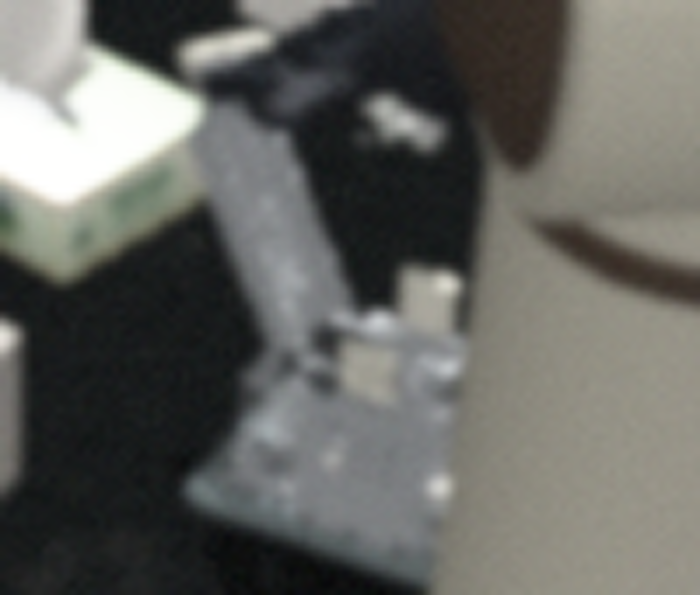

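To row units: 18 mm is 0.288, 17 mm is 0.272, -10 degrees is -2.5.

```bash
echo '5,0.272,0,-0.16,0,0,0
5,0.272,0,-0.16,0,0,0
5,0.288,0,-0.16,0,0,0
5,0,0,0,0,-2.5,0
5,0,0,0,0,-2.5,0
5,0,0,0,0,-2.5,0
5,0,0,0,0,-2.5,0
5,0,0,0,0,-2.5,0
5,0,0,0,0,-2.5,0
5,0,0,0,0,0,0
5,0,0,0,0,0,0' > path.dat && python3 steer.py path.dat
echo '5,-0.064,-0.32,0,0,0,0
5,-0.096,-0.528,0.08,0,0,0
5,-0.096,-0.544,0.16,0,0,0
5,-0.112,-0.544,0.16,0,0,0
5,-0.112,-0.544,0.16,0,0,0
5,-0.112,-0.544,0.16,0,0,0
5,-0.112,-0.544,0.16,0,0,0
5,-0.112,-0.544,0.16,0,0,0
5,-0.096,-0.528,0.16,0,0,0
5,-0.096,-0.528,0.16,0,0,0
5,-0.096,-0.528,0.16,0,0,0
5,-0.08,-0.32,0.16,0,0,0
5,-0.064,-0.208,0.16,0,0,0
5,0,0,0,0,0,0
5,0,0,0,0,0,0' > path.dat && python3 steer.py path.dat
```

```text
t: 14.95
tcp_pos: [562.0, -208.7, 257.0]
eef_rot: [-179.7, -2.5, -3.0]
force: [0.3, -0.1, -0.9]
gripper_width: 11.4
gripper_force: 58.6
t: 16.82
tcp_pos: [509.5, 183.4, 141.5]
eef_rot: [-179.7, -2.5, -3.1]
force: [0.0, -0.5, -1.1]
gripper_width: 11.3
gripper_force: 58.6
```

To row units: 2 mm is 0.032, 30 mm is 0.48, -2.5 degrees is -0.625.

```bash
echo '5,0,0,0.16,0,-0.625,0
5,0,0,0.4,0,0,0
5,0,0,0.48,0,0,0
5,0,0,0.4,0,0,0
5,0,0,0.24,0,0,0
5,0,0,0.16,0,0,0
5,0,0,0.096,0,0,0
5,0,0,0.032,0,0,0
5,0,0,0.032,0,0,0
5,0,0,0,0,0,0
5,0,0,0,0,0,0' > path.dat && python3 steer.py path.dat
```

```text
t: 18.2
tcp_pos: [509.7, 184.5, 16.2]
eef_rot: [-179.7, 0.1, -3.0]
force: [0.4, -0.3, -1.4]
gripper_width: 11.7
gripper_force: 58.7
```

To row units: 2 mm is 0.032, 1 mm is 0.016.

```bash
echo '5,0,0,0.032,0,0,0
5,0,0,0.016,0,0,0
5,0,0,0,0,0,0
5,0,0,0,0,0,0' > path.dat && python3 steer.py path.dat
```

```text
t: 18.7
tcp_pos: [510.1, 184.6, 14.0]
eef_rot: [-179.7, 0.0, -3.0]
force: [-2.4, -0.6, 13.3]
gripper_width: 11.2
gripper_force: 61.1
```

```bash
echo '50,0,0,0,0,0,0
50,0,0,0,0,0,0
50,0,0,0,0,0,0
50,0,0,-0.08,0,0,0
50,0,0,-0.24,0,0,0
50,0,0,-0.48,0,0,0
50,0,0,-0.64,0,0,0
50,-0.16,0,-0.72,0,0,0
50,-0.32,0,-0.72,0,0,0
50,-0.32,0,-0.64,0,0,0
50,0,0,0,0,0,0
50,0,0,0,0,0,0' > path.dat && python3 steer.py path.dat
python3 - <<'E'
from h import *
from workcell import manip
s=manip.sense();c=manip.capture("wrist");T=tool(s)@c["tool_from_camera"];c["extrinsics"]=T
np.savez("pics/w6.npz",**c)
d=(np.array([452,-213.8,270])-s["tcp_pos"]);Rt=R.from_euler('xyz',[180,0,6.84],degrees=True).as_matrix();print(d@Rt,s["eef_rot"])
E
```

```text
t: 20.2
tcp_pos: [459.9, 186.1, 233.2]
eef_rot: [-179.7, 0.1, -3.0]
force: [-0.4, -0.5, -0.1]
gripper_width: 50.3
gripper_force: 0.0
[-55.51 396.11 -36.8 ] [-179.74    0.07   -3.02]
```

To row units: 33 mm is 0.528, -4.6 mm is -0.0736, -0.26 degrees is -0.065.

```bash
echo '80,0,0,0,-0.065,0,-1.25
80,0,0,0,0,0,-1.215
80,-0.0736,0.528,-0.048,0,0,0
80,-0.0736,0.528,-0.048,0,0,0
80,-0.0736,0.528,-0.048,0,0,0
80,-0.0736,0.528,-0.048,0,0,0
80,-0.0736,0.528,-0.048,0,0,0
80,-0.0736,0.528,-0.048,0,0,0
80,-0.0736,0.528,-0.048,0,0,0
80,-0.0736,0.528,-0.048,0,0,0
80,-0.0736,0.528,-0.048,0,0,0
80,-0.0736,0.528,-0.048,0,0,0
80,-0.0736,0.528,-0.048,0,0,0
80,-0.0736,0.528,-0.048,0,0,0
80,0,0,0,0,0,0
80,0,0,0,0,0,0' > path.dat && python3 steer.py path.dat
python3 - <<'E'
from h import *
from workcell import manip
s=manip.sense();c=manip.capture("wrist");T=tool(s)@c["tool_from_camera"];c["extrinsics"]=T
np.savez("pics/w7.npz",**c);w6=np.load("pics/w6.npz")
x,y=proj(c,stand(0,0,40))[0].astype(int);u,v=proj(w6,[[440,188,10]])[0].astype(int)
print(x,y,u,v)
cr=lambda f,x,y,w,h:f[max(0,y-h):y+h,x-w:x+w][:,:,::-1]
A=cv2.resize(cr(c["frame"],x,y,75,95),(460,583),interpolation=cv2.INTER_CUBIC);B=cv2.resize(cr(w6["frame"],u,v,55,95),(337,583),interpolation=cv2.INTER_CUBIC)
cv2.imwrite("pics/m7.png",np.hstack([A,B]))
E
```

```text
t: 22.25
tcp_pos: [452.3, -213.5, 268.2]
eef_rot: [-179.9, 0.1, 6.8]
force: [0.6, -0.4, -0.9]
gripper_width: 79.9
gripper_force: 0.0
279 159 278 186
```

View pics/m7.png

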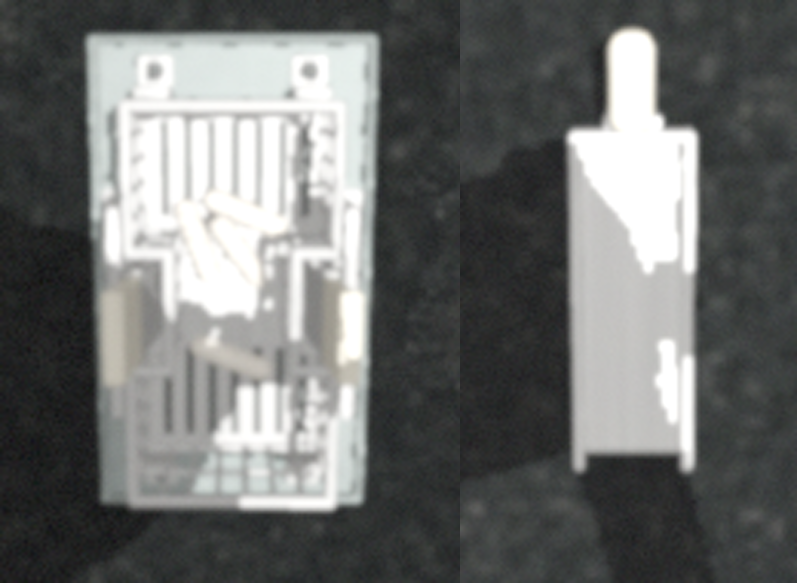

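All four bars are in the cassette, at about (195,240), (238,215), (238,252) and (232,362), and the pan on the right is empty. The pads' outer edges are at x=103 and x=362 on row 335. I'll centre on those.

Run:
```python
from h import *
from workcell import manip
c=np.load("pics/w7.npz")
p=ray(c,np.array([[103,335],[362,335]])/3.067+[204-.3,64-.3],112);print(p,p.mean(0),np.linalg.norm(p[0]-p[1]))
T=tool(manip.sense())
for g in (p.mean(0),stand(0,0,0)): print((np.r_[g[:2],78]-T[:3,3])@T[:3,:3])
```

```text
[[ 455.25 -178.87  112.  ]
 [ 463.5  -247.76  112.  ]] [ 459.38 -213.31  112.  ] 69.37722567346182
[  7.35   1.23 190.42]
[  5.93   1.55 190.43]
```

```bash
echo '85,0.048,0.0112,0.32,0,0,0
85,0.056,0.0112,0.56,0,0,0
85,0,0,0.64,0,0,0
85,0,0,0.56,0,0,0
85,0,0,0.4,0,0,0
85,0,0,0.24,0,0,0
85,0,0,0.16,0,0,0
85,0,0,0.128,0,0,0
85,0,0,0.032,0,0,0
85,0,0,0,0,0,0
85,0,0,0,0,0,0' > path.dat && python3 steer.py path.dat
```

```text
t: 23.68
tcp_pos: [459.0, -214.4, 79.5]
eef_rot: [180.0, 0.0, 6.8]
force: [0.8, -0.6, -0.5]
gripper_width: 84.8
gripper_force: 0.0
```

```bash
echo '64,0,0,0,0,0,0
60,0,0,0,0,0,0
56,0,0,0,0,0,0
50,0,0,0,0,0,0
45,0,0,0,0,0,0
45,0,0,0,0,0,0
45,0,0,0,0,0,0
45,0,0,0,0,0,0' > path.dat && python3 steer.py path.dat 45
```

```text
t: 24.68
tcp_pos: [459.0, -213.6, 79.9]
eef_rot: [-179.9, 0.0, 6.8]
force: [-3.2, 9.6, 17.7]
gripper_width: 45.7
gripper_force: 36.8
```

```bash
echo '45,0,0,-0.016,0,0,0
45,0,0,-0.016,0,0,0
45,0,0,-0.016,0,0,0
45,0,0,0,0,0,0
45,0,0,0,0,0,0' > path.dat && python3 steer.py path.dat
python3 - <<'E'
from h import *
from workcell import manip
c=manip.capture("wrist");a=manip.capture("scene")
A=cv2.resize(c["frame"][60:360,130:430][:,:,::-1],(400,400),interpolation=cv2.INTER_CUBIC);B=cv2.resize(a["frame"][140:220,240:320][:,:,::-1],(400,400),interpolation=cv2.INTER_CUBIC)
cv2.imwrite("pics/m8.png",np.hstack([A,B]))
E
```

```text
t: 25.3
tcp_pos: [458.5, -213.6, 81.6]
eef_rot: [-179.9, 0.1, 6.8]
force: [-0.5, 5.5, -3.1]
gripper_width: 45.3
gripper_force: 36.6
```

```bash
echo '45,0,0,-0.016,0,0,0
45,0,0,-0.024,0,0,0
45,0,0,-0.024,0,0,0
45,0,0,0,0,0,0
45,0,0,0,0,0,0' > path.dat && python3 steer.py path.dat
```

```text
t: 26.02
tcp_pos: [458.5, -213.6, 85.6]
eef_rot: [-179.9, 0.1, 6.8]
force: [0.1, 6.2, -2.9]
gripper_width: 45.5
gripper_force: 36.6
```

Careful with the scale: shifts go in shares of 62.5 mm and turns go in units of 4 degrees. That gives: -5 mm is -0.08, -4 mm is -0.064.

```bash
echo '45,0,-0.0112,0,0,0,0
45,0,0,-0.032,0,0,0
45,0,0,-0.064,0,0,0
45,0,0,-0.08,0,0,0
45,0,0,0,0,0,0' > path.dat && python3 steer.py path.dat
```

```text
t: 26.65
tcp_pos: [458.8, -213.5, 97.7]
eef_rot: [-180.0, 0.1, 6.8]
force: [0.6, 4.8, 0.2]
gripper_width: 45.8
gripper_force: 36.7
```

```bash
echo '45,0,0,0,0,0,0
45,0,0,0,0,0,0
45,0,0,0,0,0,0' > path.dat && python3 steer.py path.dat
python3 - <<'E'
from h import *
from workcell import manip
c=manip.capture("wrist");a=manip.capture("scene")
A=cv2.resize(c["frame"][60:360,130:430][:,:,::-1],(400,400),interpolation=cv2.INTER_CUBIC);B=cv2.resize(a["frame"][140:220,240:320][:,:,::-1],(400,400),interpolation=cv2.INTER_CUBIC)
cv2.imwrite("pics/m9.png",np.hstack([A,B]))
E
```

```text
t: 27.02
tcp_pos: [458.7, -213.5, 97.1]
eef_rot: [-180.0, 0.1, 6.8]
force: [-0.6, 5.0, -0.4]
gripper_width: 45.4
gripper_force: 36.7
```

View pics/m9.png

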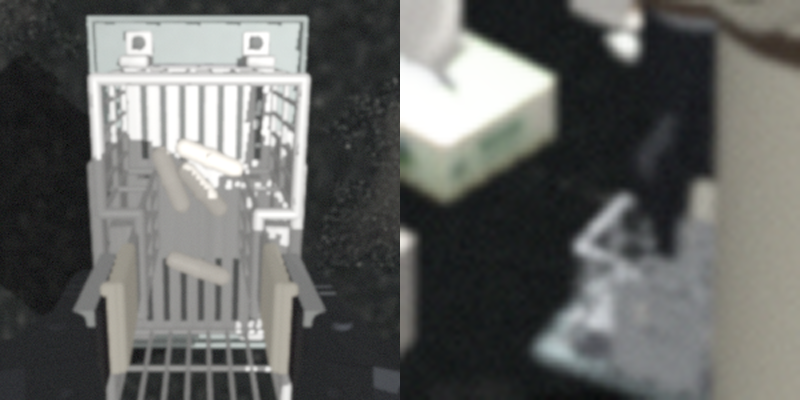

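The cassette hangs pinched between the fingers, with the catch pads at (122,310) and (272,310). Its rim has risen above the stand and all four bars are inside. Next I'll check numerically for slip in the grip by comparing this frame with the one at the first lift.

```bash
cat > slip.py <<'E'
from h import *
import sys
g=lambda n:cv2.cvtColor(cv2.imread(f"pics/{n}.png")[:,:400],cv2.COLOR_BGR2GRAY)
a,b=g(sys.argv[1]),g(sys.argv[2])
for (x0,y0,x1,y1) in ((75,60,325,90),(85,90,115,200),(285,90,315,200),(100,240,140,330),(255,240,300,330)):
    t=a[y0:y1,x0:x1];w=b[y0-25:y1+25,max(0,x0-25):x1+25]
    m=cv2.matchTemplate(w,t,cv2.TM_CCOEFF_NORMED);_,v,_,p=cv2.minMaxLoc(m);print((x0,y0),v,p[0]-min(25,x0),p[1]-25)
E
python3 slip.py m9 m8
echo '45,0,0,-0.08,0,0,0
45,0,0,-0.128,0,0,0
45,0,0,-0.128,0,0,0
45,0,0,-0.128,0,0,0
45,0,0,-0.096,0,0,0
45,0,0,0,0,0,0
45,0,0,0,0,0,0' > path.dat && python3 steer.py path.dat
python3 - <<'E'
from h import *
from workcell import manip
c=manip.capture("wrist");A=cv2.resize(c["frame"][60:360,130:430][:,:,::-1],(400,400),interpolation=cv2.INTER_CUBIC)
cv2.imwrite("pics/m10.png",A)
E
python3 slip.py m9 m10
```

```text
(75, 60) 0.8709526658058167 0 0
(85, 90) 0.8240641355514526 -1 0
(285, 90) 0.8853822350502014 3 -25
(100, 240) 0.9914157390594482 0 0
(255, 240) 0.9459810256958008 0 1
t: 28.0
tcp_pos: [458.9, -213.5, 132.6]
eef_rot: [180.0, 0.0, 6.8]
force: [0.0, 5.9, 0.9]
gripper_width: 45.8
gripper_force: 36.7
(75, 60) 0.8743286728858948 0 0
(85, 90) 0.9190647602081299 0 0
(285, 90) 0.8730060458183289 1 -14
(100, 240) 0.8700445294380188 0 2
(255, 240) 0.8518866300582886 0 0
```

No slip: the rim stays fixed relative to the camera. I'll finish the lift.

```bash
echo '45,0,0,-0.096,0,0,0
45,0,0,-0.144,0,0,0
45,0,0,-0.16,0,0,0
45,0,0,-0.144,0,0,0
45,0,0,-0.128,0,0,0
45,0,0,-0.064,0,0,0
45,0,0,-0.016,0,0,0
45,0,0,0,0,0,0
45,0,0,0,0,0,0
45,0,0,0,0,0,0
45,0,0,0,0,0,0' > path.dat && python3 steer.py path.dat
python3 - <<'E'
from h import *
from workcell import manip
c=manip.capture("wrist");A=cv2.resize(c["frame"][60:360,130:430][:,:,::-1],(400,400),interpolation=cv2.INTER_CUBIC)
cv2.imwrite("pics/m11.png",A)
E
python3 slip.py m10 m11
```

```text
t: 29.42
tcp_pos: [458.8, -213.5, 179.0]
eef_rot: [-180.0, 0.1, 6.8]
force: [0.4, -0.4, -1.9]
gripper_width: 45.7
gripper_force: 36.6
(75, 60) 0.9125059843063354 1 0
(85, 90) 0.9584141969680786 1 0
(285, 90) 0.977469265460968 1 -1
(100, 240) 0.997422993183136 0 0
(255, 240) 0.975875735282898 0 1
```

```bash
python3 -c "
from workcell import manip
print(manip.job_done())"
```

```text
the job is handed in; nothing more can be done
None
```

I tipped all four bars into the cassette, set the empty pan back down flat and let go of it, and handed the job in with the unlatched cassette held still by its pinched catches, its underside about 30 mm above the top of the stand.

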